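Finish the carton column and log it on the tally counter

ROBOT

A 6-joint arm with a two-finger parallel gripper is mounted at the origin on the work surface. World frame = base frame: x ahead of the robot, y to its left, z up, the work surface at z = 0. Lengths are in m, angles in degrees, forces in N, time in s.
With the tool pointing down it reaches from about 0.4 to 0.825 m from the base axis. Payload 7 kg.
Tool frame: the origin (TCP) lies at the centre of the arm's flange, where the gripper is bolted on; the fingertips stand 178 mm ahead of it and the grasp point (between the pads) lies 159 mm ahead of it; z points along the fingers, y is the line along which they close (so a half turn about z gives the same grasp; the last joint's range is limited). The gripper opens to 88 mm and grips with 3 to 60 N. Pads are 19 mm wide; open, the fingers measure 130 mm over their backs; the gripper's body (78 mm by 193 mm) begins 47 mm behind the grasp point.
Start: joints at [81.824, 20.546, 0.682, 0, -70.136, -16.507], TCP at [0.282, 0.613, 0.405] pointing down, gripper open.
Joint ranges: [-176.03, 176.03], [-82.01, 121.73], [-58.28, 71.71], [-173.87, 95.51], [-174.79, -0.11], [-173.66, 173.66]. Speed limits (degrees/s): [136.94, 136.94, 172.46, 180, 180, 180].

INTERFACE

Orientations are given as [roll, pitch, yaw] about the fixed x, y, z axes, in that order (R = Rz(yaw) Ry(pitch) Rx(roll)).
In Python, from plant import telemetry, snapshot, workorder, nets gives the robot as it stands.
- The arm moves only by the shell command python3 -m creep 'ROWS'. ROWS is JSON, a list that holds one entry, the list of rows, each a list of 5 numbers: the shift along the tool's x, y, z normalised to -1 to 1, where 1 is 0.2 m, then the turn about the tool's z normalised to -1 to 1, where 1 is pi/2 rad, then the opening, from 0 (shut) to 1 (fully open). In form: [[[x, y, z, spin, hand], ...]]. A call has 1 to 8 rows; each row shifts and turns the commanded pose from where the row before left it, along the tool's axes as they then stand; what a row does not reach is not made up. A row lasts 1/12 s, in which the tool goes at most 41.7 mm and 7.16 degrees, less where a joint would pass 70% of its speed; a pose out of reach is approached as far as the arm can. A call with a number of a shift or a turn outside -1 to 1 is refused whole. A call with a gripper value outside its range is refused whole. The fingers move at their own pace and stop on an object; the grip force is fixed at half the most. Time passes only in rows, so rows that do not move let the fingers close. It gives the time, the measured TCP pose, the force, the opening and the grip force at its end, in the units of the state.
- telemetry.get_obs(): the state, without advancing time (a new reading comes with each control period).
- snapshot(name): name is "side" or "top"; returns a dict with "frame" (384x512x3 uint8, red, green, blue), "fx", "fy", "cx", "cy" (pixels), "k1" (the pictures are not rectified: a ray, as slopes to the right and down, at radius r is drawn at 1 + k1 r^2 times it, then the intrinsics apply), "rvec" (rotation vector, rad) and "tvec" (3), from world to camera coordinates, as OpenCV has them. Camera axes: x right, y down, z forward; pixel columns grow to the right and rows downward; lengths in m; the calibration is good to about 2 mm. A picture is of the moment at which its call begins. There is no depth.
- workorder.close_job(): hands the job in; it is judged then, once.
Trained networks look in a picture, given as the dict that the camera call returned (one of the last four; its "shot" number tells which), for a name from the list of things; names that differ only in an ending like _2 or _b are one class to them, and where a whole thing is asked for, a point or a joint stands for the part that bears it (a point fixed in the world has none). Each returns a list of dicts, best first, with "confidence" (0 to 1); they miss things now and then, are a little off and sometimes report something else, mostly with a low value. They report only what shows in the picture. A call takes as long as a camera call. They do not tell look-alikes from the thing itself.
- nets.find_in(picture, query): "uv" ([column, row] in pixels, amid what is visible of it).
- nets.masks_of(picture, query): "region" (384x512 bool, what is visible of it) and "uv" ([column, row] in pixels, amid what is visible of it).
- nets.landmark_of(picture, query): "uv" ([column, row] in pixels: a listed point, or the origin of a listed thing).
The state is a dict: "clock": time; "joint_pos": joint angles; "qvel": joint speeds; "tau": joint torques, N m; "tool_pos": TCP position; "orientation": TCP orientation; "force": force on the tool from outside, world axes, zero at the start; "moment": the same for the moment, N m; "opening": finger opening in m; "gripper_force": force on a finger pad.
Only numpy, scipy, OpenCV 4.12 (cv2) and the standard library are available. Lean on these libraries where they do the work, as an engineer would, in place of code of your own. Each camera call takes 0.05 s, during which the arm holds its last target. There are 200 camera calls.

TASK

Finish the column of cartons on the plywood board: set the thick carton squarely on the carton already standing there, then the flat carton squarely on top, edges flush all round, setting each down gently rather than dropping it and without shifting the bottom carton. Only when the column is complete, log it on the bench tally counter: press its plunger down to the stop, hold it there for about a second, and let it spring fully back up. Leave the loose wheels and the tape dispenser where they are.

Things in the scene. Friction and masses are not known exactly. Their poses are not given: they have to be found in the camera images.
- board: Fixed plywood board lying on the bench, 130 x 100 x 12 mm (x, y, z). Origin at the centre of its underside, z up. It carries the bottom carton.
- bottom_carton: Closed, taped brown cardboard carton standing on the board (its underside 12 mm above the bench): 90 mm along its x, 60 mm along its y, 56 mm high. Origin at the centre of its underside, z up. Loose, about 0.5 kg. A paper tape strip runs along x over its top.
- thick_carton: Closed, taped brown cardboard carton on the bench, same footprint: 90 mm along its x, 60 mm along its y, 56 mm high, about 0.3 kg. Origin at the centre of its underside, z up. Paper tape along x over its top. Can be turned half round without difference.
- flat_carton: Closed, taped brown cardboard carton on the bench, same footprint but lower: 90 mm along its x, 60 mm along its y, 36 mm high, about 0.2 kg. Origin at the centre of its underside, z up. Paper tape along x over its top.
- counter: Tally counter screwed to the bench: grey housing 100 x 84 mm, top 54 mm above the bench, on a 116 x 100 x 4 mm foot plate. Origin at the centre of its underside, z up; the number window is on its -x side. A black mushroom-shaped plunger stands in the middle of its top.
- plunger_top (a point): Centre of the top of the plunger's black round head (42 mm across, about 16 mm thick, on a 12 mm steel stem). 98 mm above the bench when up, 80 mm when at its stop.
- plunger (a joint): Plunger travel in m: 0 fully up, 0.018 pressed down to its stop. A spring pushes it up: about 4 N to start, 11 N at the stop.
- wheel_a: Loose white plastic wheel lying flat, 52 mm across, 34 mm high; bystander. Origin at the centre of its underside.
- wheel_b: Another loose white plastic wheel lying flat, 52 mm across, 34 mm high; bystander. Origin at the centre of its underside.
- tape_dispenser: Black desk tape dispenser with a roll, 130 mm along its x, 56 mm along its y, 84 mm high, 0.6 kg; bystander. Origin at the centre of its underside.
Things that resemble listed ones, but are neither listed nor needed, are in the scene too. Leave any green or red look-alike of the flat_carton alone.

How it is judged (in metres and radians):
On the way, in this order (a step that is already met when the one before it is completed fails the run):
1. the thick carton stands squarely on the bottom carton and is let go (horizontal distance between thick_carton and bottom_carton below 0.008 m and angle between the x axis of thick_carton and the x axis of bottom_carton, either way round below 0.12 rad and z of thick_carton in the frame of bottom_carton between 0.052 and 0.06 m and angle between thick_carton's own z axis and vertical below 0.06 rad and distance of bottom_carton from where it was at the start of the episode below 0.012 m and angle between bottom_carton's own z axis and vertical below 0.05 rad and contact force between the fingers and thick_carton below 0.1 N and linear speed of thick_carton below 0.03 m/s), for 0.2 s.
2. the flat carton stands squarely on the thick one and is let go (horizontal distance between each of thick_carton, flat_carton and bottom_carton below 0.008 m and angle between the x axis of each of thick_carton, flat_carton and the x axis of bottom_carton, either way round below 0.12 rad and z of thick_carton in the frame of bottom_carton between 0.052 and 0.06 m and angle between each of thick_carton, flat_carton's own z axis and vertical below 0.06 rad and distance of bottom_carton from where it was at the start of the episode below 0.012 m and angle between bottom_carton's own z axis and vertical below 0.05 rad and z of flat_carton in the frame of bottom_carton between 0.106 and 0.118 m and horizontal distance between flat_carton and thick_carton below 0.008 m and contact force between the fingers and flat_carton below 0.1 N and linear speed of flat_carton below 0.03 m/s), for 0.2 s.
3. the plunger is pressed down to its stop (17 of 18 mm or more) and held there for 0.5 s (value of joint plunger above 0.017 m), for 0.5 s.
At the end, for the whole second after the job is handed in: Upright column bottom, thick, flat carton, let go and at rest: upper two within 8 mm and 0.12 rad of the bottom one (half turns equal), flat within 8 mm of thick; bottom carton moved under 12 mm; plunger up within 2 mm; wheels and dispenser moved under 20 mm (all of step 2 and contact force between the fingers and thick_carton below 0.1 N and linear speed of thick_carton below 0.03 m/s and value of joint plunger below 0.002 m and distance of each of wheel_a, wheel_b, tape_dispenser from where it was at the start of the episode below 0.02 m); the robot touches nothing.
It fails at once if the plunger is pressed (more than 5 mm) while the column is not complete (value of joint plunger above 0.005 m and not (horizontal distance between each of thick_carton, flat_carton and bottom_carton below 0.008 m and angle between the x axis of each of thick_carton, flat_carton and the x axis of bottom_carton, either way round below 0.12 rad and z of thick_carton in the frame of bottom_carton between 0.052 and 0.06 m and angle between each of thick_carton, flat_carton's own z axis and vertical below 0.06 rad and distance of bottom_carton from where it was at the start of the episode below 0.012 m and angle between bottom_carton's own z axis and vertical below 0.05 rad and z of flat_carton in the frame of bottom_carton between 0.106 and 0.118 m and horizontal distance between flat_carton and thick_carton below 0.008 m)).
It fails at once if a carton is dropped or thrown (faster than 0.5 m/s while the fingers do not touch it) ((linear speed of thick_carton above 0.5 m/s and contact force between the fingers and thick_carton below 0.05 N) or (linear speed of flat_carton above 0.5 m/s and contact force between the fingers and flat_carton below 0.05 N)).
It fails at once if a wheel or the tape dispenser is moved by more than 20 mm (distance of any of wheel_a, wheel_b, tape_dispenser from where it was at the start of the episode above 0.02 m).
It also fails if it takes over 72 s, if anything falls off the work surface, if the arm or the gripper's body presses on something with over 40 N, if the wrist force passes 120 N, or if a joint passes its speed limit or range.

## Working session

There is one attempt and no reset: what is moved stays moved. The work goes in short steps, Python scripts to look and compute and a shell command to move; the robot and the scene stay as the last step left them, time stands still between calls to the robot, and variables do not carry over. Pictures are saved under pics/ and viewed, at most 13 in all, crops included, and the job is handed in when it is done.

```bash
ls; mkdir -p pics; python3 - <<'E'
from plant import telemetry, snapshot, nets
import cv2
o=telemetry.get_obs();print(o)
for n in("top","side"):
    p=snapshot(n);cv2.imwrite(f"pics/{n}0.png",p["frame"][:,:,::-1])
    print({k:v for k,v in p.items() if k!="frame"})
    for q in["board","bottom_carton","thick_carton","flat_carton","counter","plunger_top","wheel_a","tape_dispenser"]:
        print(q,[(d["uv"],round(d["confidence"],2)) for d in nets.landmark_of(p,q)][:5])
E
```

```text
pics
{'clock': 0.0, 'joint_pos': array([ 8.18248901e+01,  2.05904865e+01,  6.33077513e-01, -1.96139030e-02,
       -7.01356813e+01, -1.65079152e+01]), 'qvel': array([ 0.02609191,  0.05751059, -0.11804354,  0.06386332,  0.01065976,
        0.01606256]), 'tau': array([ 1.28298463e-03, -5.82720029e+01,  2.93057102e+01,  6.99721277e+00,
        6.89860142e-03, -1.52816228e-04]), 'tool_pos': array([0.281788  , 0.6131472 , 0.40372945]), 'orientation': array([ 1.79905507e+02, -8.77558209e-03, -2.46896975e+01]), 'force': array([-0.07344232,  0.68263533,  0.22801131]), 'moment': array([-0.02061259, -0.01178615,  0.01042745]), 'gripper_force': 0.0, 'opening': 0.0877424203802322}
{'fx': 351.4179114548421, 'fy': 351.4179114548421, 'cx': 255.003254177655, 'cy': 195.48547339729237, 'k1': 0.02299342916105563, 'rvec': array([ 2.11620653, -2.15226321,  0.19385481]), 'tvec': array([-0.00996853,  0.54428233,  0.77871816]), 'shot': 1}
board []
bottom_carton [([114.9, 244.5], 0.65), ([146.0, 154.3], 0.27)]
thick_carton [([206.5, 204.5], 0.89), ([289.9, 221.2], 0.17)]
flat_carton [([223.9, 269.2], 0.8), (
[... 221 characters left out ...]
348.4429574903024, 'fy': 348.4429574903024, 'cx': 256.1678855257305, 'cy': 190.4475506869056, 'k1': 0.030303081182541346, 'rvec': array([ 2.22152667, -0.2379572 ,  0.094893  ]), 'tvec': array([-0.5107098 ,  0.13278803,  0.84736465]), 'shot': 2}
board [([207.1, 157.1], 0.86), ([323.3, 212.3], 0.38)]
bottom_carton [([211.2, 152.7], 0.81)]
thick_carton [([249.3, 193.0], 0.67), ([320.3, 212.5], 0.53), ([283.7, 156.3], 0.45), ([211.6, 155.1], 0.23)]
flat_carton [([187.5, 249.9], 0.76), ([195.9, 209.1], 0.76), ([247.2, 241.2], 0.66)]
counter [([290.9, 311.8], 0.76)]
plunger_top [([294.7, 285.0], 0.55)]
wheel_a [([361.6, 273.2], 0.82), ([281.4, 156.5], 0.53)]
tape_dispenser [([321.4, 212.7], 0.76)]
```

View pics/top0.png

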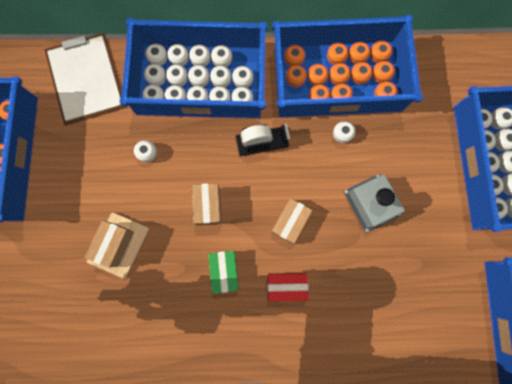

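View pics/side0.png

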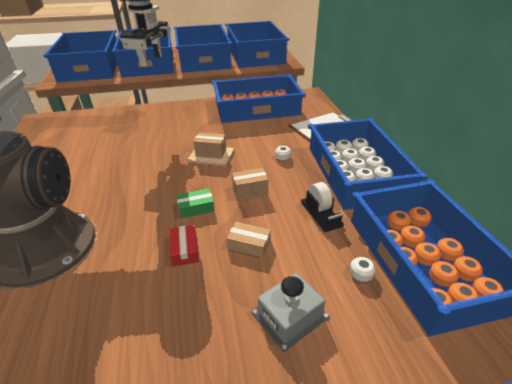

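Candidates (top-view pixels): brown cartons at (206,204), taller, thick; (292,222), lower, flat; (115,245) on the board, bottom. Green (223,270) and red (288,287) are look-alikes of the flat one to leave alone. The wheels are at (145,152) and (344,132), the dispenser at (263,138), and the plunger at (386,196). Next I fit cuboids to the masks in both views.

```bash
cat > h.py <<'E'
import numpy as np, cv2
from scipy.optimize import minimize, least_squares
from plant import telemetry, snapshot, nets
def proj(p,X):
    Kc=np.array([[p["fx"],0,p["cx"]],[0,p["fy"],p["cy"]],[0,0,1]])
    return cv2.projectPoints(np.asarray(X,float).reshape(-1,3),p["rvec"],p["tvec"],Kc,np.array([p["k1"],0,0,0]))[0][:,0]
def ray(p,uv):
    Kc=np.array([[p["fx"],0,p["cx"]],[0,p["fy"],p["cy"]],[0,0,1]])
    n=cv2.undistortPoints(np.array([[uv]],float),Kc,np.array([p["k1"],0,0,0]))[0,0]
    R=cv2.Rodrigues(p["rvec"])[0];return -R.T@p["tvec"],R.T@np.r_[n,1]
def onplane(p,uv,z):
    c,d=ray(p,uv);return c+d*(z-c[2])/d[2]
def tri(pu):
    A=np.zeros((3,3));b=np.zeros(3)
    for p,uv in pu:
        c,d=ray(p,uv);d/=np.linalg.norm(d);M=np.eye(3)-np.outer(d,d);A+=M;b+=M@c
    return np.linalg.solve(A,b)
def box(q,z0,h,L=.09,W=.06):
    c,s=np.cos(q[2]),np.sin(q[2])
    return np.array([[q[0]+c*x-s*y,q[1]+s*x+c*y,z] for z in(z0,z0+h) for x in(-L/2,L/2) for y in(-W/2,W/2)])
S=4
def sil(p,X):
    m=np.zeros((384*S,512*S),np.uint8)
    hull=cv2.convexHull(((proj(p,X)+.5)*S).astype(np.float32))
    cv2.fillConvexPoly(m,np.round(hull).astype(np.int32),1)
    return cv2.resize(m.astype(np.float32),(512,384),interpolation=cv2.INTER_AREA)
def mask(p,name,near,maxd=25):
    r=[d for d in nets.masks_of(p,name) if np.hypot(*(np.array(d["uv"])-near))<maxd]
    return r[0]["region"].astype(np.float32) if r else None
def fit(obs,q0,z0,h):
    def cost(q):
        c=0
        for p,m in obs:
            s=sil(p,box(q,z0,h));c+=1-np.minimum(s,m).sum()/np.maximum(s,m).sum()
        return c
    best=None
    for a in np.radians(range(0,180,30)) if len(q0)<3 else [q0[2]]:
        q=np.array([q0[0],q0[1],a])
        sim=np.array([q]+[q+d for d in([.015,0,0],[0,.015,0],[0,0,.4 if len(q0)<3 else .1])])
        r=minimize(cost,q,method="Nelder-Mead",options=dict(initial_simplex=sim,xatol=1e-4,fatol=1e-5,maxiter=150))
        if best is None or r.fun<best.fun:best=r
    return best.x,best.fun
E
python3 - <<'E'
from h import *
t=snapshot("top");s=snapshot("side")
for n,ut,us,z0,h in[("bottom_carton",(110,244),(210,146),.012,.056),("thick_carton",(206,204),(250,185),0,.056),("flat_carton",(292,222),(249,240),0,.036)]:
    g=onplane(t,ut,z0+h)[:2]
    M={}
    for k,p,u in(("t",t,ut),("s",s,us)):
        m=mask(p,n,u)
        if m is None:
            for alt in("thick_carton","flat_carton","bottom_carton"):
                m=mask(p,alt,u)
                if m is not None: print("alt",alt,k);break
        M[k]=m
    for ks in("t","s","ts"):
        ob=[({"t":t,"s":s}[k],M[k]) for k in ks if M[k] is not None]
        if ob:
            q,f=fit(ob,g,z0,h);print(n,ks,q[:2].round(4),np.degrees(q[2]).round(1),round(f,3),[int(m.sum()) for _,m in ob])
            ov=q
    for p,im in((t,"t"),(s,"s")):
        f=p["frame"];cv2.polylines(f,[np.round((cv2.convexHull(proj(p,box(ov,z0,h)).astype(np.float32)))).astype(int)],True,(0,255,255),1)
u=[nets.landmark_of(p,"plunger_top") for p in(t,s)]
X=tri([(t,u[0][0]["uv"]),(s,u[1][0]["uv"])]);print("plunger",u[0][0]["uv"],u[1][0]["uv"],X,onplane(t,u[0][0]["uv"],.098),onplane(s,u[1][0]["uv"],.098))
for n,uv,z in(("wheelL",(145,151),.034),("wheelR",(344,132),.034),("disp",(263,138),.05),("green",(223,271),.036),("red",(288,287),.036)):print(n,onplane(t,uv,z).round(3))
a=t["frame"][160:310,70:430];b=s["frame"][120:270,160:300]
cv2.imwrite("pics/c1.png",np.vstack([cv2.resize(a,(720,300))[:,:,::-1],cv2.resize(np.pad(b,((0,0),(0,220),(0,0))),(720,300))[:,:,::-1]]))
E
```

```text
bottom_carton t [0.4391 0.3167] 158.2 0.045 [1446]
bottom_carton s [0.4358 0.3186] 156.3 0.047 [750]
bottom_carton ts [0.438  0.3167] -22.0 0.114 [1446, 750]
thick_carton t [0.5287 0.0975] 2.6 0.038 [1110]
thick_carton s [0.5251 0.098 ] 2.4 0.03 [980]
thick_carton ts [0.527  0.0978] 182.4 0.11 [1110, 980]
flat_carton t [ 0.4863 -0.1054] 150.1 0.045 [1011]
flat_carton s [ 0.4832 -0.1044] 149.2 0.033 [1168]
flat_carton ts [ 0.4844 -0.1048] 150.1 0.105 [1011, 1168]
plunger [383.6, 194.6] [294.1, 284.9] [ 0.53207703 -0.30505275  0.08940773] [ 0.5325202  -0.30208608  0.098     ] [ 0.52783447 -0.31127328  0.098     ]
wheelL [0.661 0.246 0.034]
wheelR [ 0.702 -0.241  0.034]
disp [ 0.684 -0.041  0.05 ]
green [0.371 0.057 0.036]
red [ 0.333 -0.091  0.036]
```

View pics/c1.png

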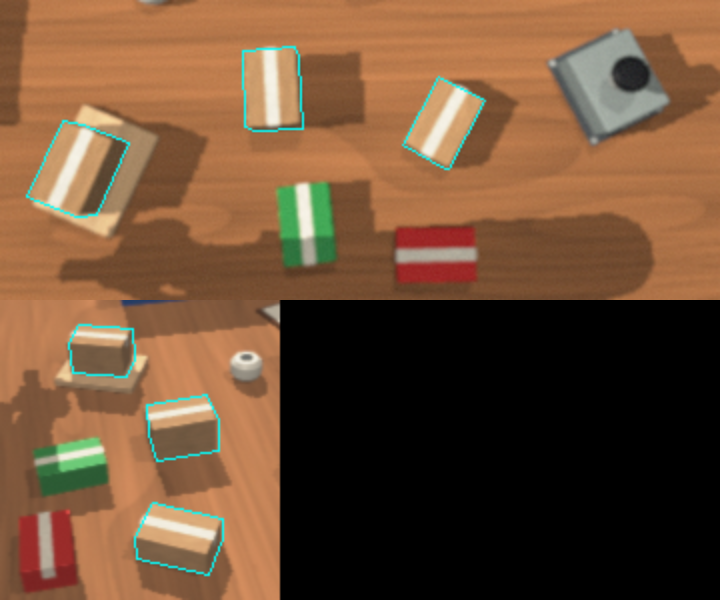

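The crop shows the cuboid outlines sitting snugly on the bottom (109,244), thick (206,204) and flat (292,222) cartons; green and red are clearly different. Moving to above the thick carton.

```bash
cat >> h.py <<'E'
def go(x,y,z,yaw):
    "units to go from the measured pose: tool x,y at present yaw, z so that the grasp point is at z, spin"
    o=telemetry.get_obs();d=np.array([x,y,z+.159])-o["tool_pos"];w=o["orientation"][2];a=np.radians(w)
    e=(yaw-w+90)%180-90
    print("clock %.2f"%o["clock"],"x %.4f y %.4f z %.4f spin %.4f"%((d[0]*np.cos(a)+d[1]*np.sin(a))/.2,(d[0]*np.sin(a)-d[1]*np.cos(a))/.2,-d[2]/.2,-e/90),"rpy",o["orientation"].round(2),"pos",o["tool_pos"].round(4),"open %.4f"%o["opening"],"F",o["force"].round(1))
E
python3 -m creep '[[[0.137,0.114,0,0,1],[0.137,0.114,0,0,1],[0.137,0.114,0,0,1],[0.137,0.114,0,0,1],[0.137,0.114,0,0,1],[0.137,0.114,0,0,1],[0.137,0.114,0,0,1],[0.137,0.114,0,0,1]]]'
python3 -m creep '[[[0.137,0.114,0,0,1],[0.137,0.114,0,0,1],[0.137,0.114,0,0,1],[0.137,0.114,0,0,1],[0.137,0.114,0,0,1],[0.137,0.114,0,0,1],[0.137,0.114,0,0,1],[0.137,0.114,0,0,1]]]'
python3 -m creep '[[[0,0,0,-0.06,1],[0,0,0,-0.06,1],[0,0,0,-0.06,1],[0,0,0,-0.06,1],[0,0,0,-0.06,1],[0,0,0,0,1],[0,0,0,0,1]]]'
python3 -c "
from h import *
go(.527,.0978,.034,2.4)"
```

```text
clock: 2.07
tool_pos: [0.4053, 0.3543, 0.405]
orientation: [-180.0, -0.0, -24.7]
force: [0.5, 0.9, 0.1]
opening: 0.0874
gripper_force: 0.0
clock: 2.73
tool_pos: [0.5283, 0.097, 0.4051]
orientation: [-180.0, -0.0, -24.7]
force: [1.0, 0.1, -0.2]
opening: 0.0877
gripper_force: 0.0
clock: 3.32
tool_pos: [0.5279, 0.0987, 0.4048]
orientation: [-180.0, -0.0, 2.1]
force: [0.4, 0.7, -0.4]
opening: 0.0876
gripper_force: 0.0
clock 3.32 x -0.0045 y 0.0044 z 1.0588 spin -0.0028 rpy [-1.80e+02 -1.00e-02  2.15e+00] pos [0.5279 0.0987 0.4048] open 0.0876 F [ 0.4  0.7 -0.4]
```

```bash

python3 -m creep '[[[-0.0045,0.0045,0.15,0,1],[0,0,0.15,0,1],[0,0,0.15,0,1],[0,0,0.15,0,1],[0,0,0.15,0,1],[0,0,0.13,0,1],[0,0,0.1,0,1],[0,0,0.07,0,1]]]'
python3 -m creep '[[[0,0,0.0088,0,1],[0,0,0,0,0.3],[0,0,0,0,0.3],[0,0,0,0,0.3],[0,0,0,0,0.3],[0,0,0,0,0.3],[0,0,0,0,0.3],[0,0,0,0,0.3]]]'
python3 -c "
from h import *
go(.527,.0978,.034,2.4)"
```

```text
clock: 3.98
tool_pos: [0.5264, 0.0976, 0.1925]
orientation: [179.9, 0.1, 2.1]
force: [0.2, -1.0, 0.2]
opening: 0.0877
gripper_force: 0.0
clock: 4.65
tool_pos: [0.5273, 0.098, 0.1939]
orientation: [-180.0, -0.1, 2.3]
force: [-1.4, -0.8, 7.4]
opening: 0.06
gripper_force: 29.9
clock 4.65 x -0.0015 y 0.0007 z 0.0046 spin -0.0008 rpy [-1.7997e+02 -8.0000e-02  2.3200e+00] pos [0.5273 0.098  0.1939] open 0.0600 F [-1.4 -0.8  7.4]
```

```bash

python3 -m creep '[[[0,0,-0.02,0,0.3],[0,0,-0.06,0,0.3],[0,0,-0.12,0,0.3],[0,0,-0.15,0,0.3],[0,0,-0.15,0,0.3],[0,0,-0.12,0,0.3],[0,0,-0.06,0,0.3],[0,0,-0.02,0,0.3]]]'
python3 - <<'E'
from h import *
go(.438,.3167,.034+.068,-22)
t=snapshot("top");s=snapshot("side")
cv2.imwrite("pics/c2.png",np.hstack([t["frame"],s["frame"]])[:,:,::-1])
o=telemetry.get_obs()
z=o["tool_pos"][2]-.193
obs=[(p,m) for p,m in((t,mask(t,"thick_carton",proj(t,[*o["tool_pos"][:2],z+.04])[0])),(s,mask(s,"thick_carton",proj(s,[*o["tool_pos"][:2],z+.03])[0]))) if m is not None]
for ob in obs:
    q,f=fit([ob],[*o["tool_pos"][:2],np.radians(2.2)],z,.056);print(q[:2],np.degrees(q[2]),f,ob[1].sum())
E
```

```text
clock: 5.32
tool_pos: [0.5272, 0.0979, 0.3354]
orientation: [-179.9, -0.2, 2.3]
force: [0.5, 0.3, -4.4]
opening: 0.0602
gripper_force: 29.9
clock 5.32 x -0.4015 y -1.1110 z 0.3721 spin 0.2701 rpy [-179.89   -0.19    2.31] pos [0.5272 0.0979 0.3354] open 0.0602 F [ 0.5  0.3 -4.4]
[0.52133624 0.09953344] 5.394863104885063 0.7158470153808594 482.0
[0.52400067 0.09430312] 4.138529302473708 0.4759453535079956 631.0
```

```bash
python3 -c "
import cv2
cv2.imwrite('pics/c2.png',cv2.resize(cv2.imread('pics/c2.png'),(800,300)))"
```

```text
(no output)
```

View pics/c2.png

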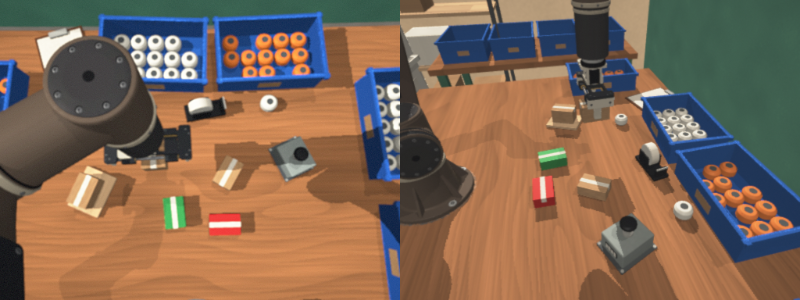

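The carton is held in the gripper (top view about (150,160) in the scaled picture). Carrying it over the column.

```bash

python3 -m creep '[[[-0.02,-0.06,0,0,0.3],[-0.06,-0.16,0,0,0.3],[-0.06,-0.17,0,0,0.3],[-0.07,-0.19,0,0,0.3],[-0.07,-0.19,0,0,0.3],[-0.06,-0.17,0,0,0.3],[-0.04,-0.11,0,0,0.3],[-0.0215,-0.061,0,0,0.3]]]'
python3 -m creep '[[[0,0,0,0.03,0.3],[0,0,0,0.05,0.3],[0,0,0,0.06,0.3],[0,0,0,0.06,0.3],[0,0,0,0.05,0.3],[0,0,0,0.02,0.3],[0,0,0,0,0.3],[0,0,0,0,0.3]]]'
python3 - <<'E'
from h import *
go(.438,.3167,.034+.068,-22)
s=snapshot("side");cv2.imwrite("pics/s3.png",cv2.resize(s["frame"][50:200,150:300],(600,600))[:,:,::-1])
E
```

```text
clock: 6.18
tool_pos: [0.4362, 0.3194, 0.3315]
orientation: [179.9, 0.1, 2.5]
force: [0.4, -0.8, -3.4]
opening: 0.0597
gripper_force: 29.9
clock: 6.85
tool_pos: [0.4376, 0.3164, 0.332]
orientation: [179.9, 0.0, -21.9]
force: [0.1, -0.1, -3.8]
opening: 0.06
gripper_force: 29.9
clock 6.85 x 0.0010 y -0.0023 z 0.3549 spin 0.0008 rpy [ 1.799e+02  3.000e-02 -2.193e+01] pos [0.4376 0.3164 0.332 ] open 0.0600 F [ 0.1 -0.1 -3.8]
```

View pics/s3.png

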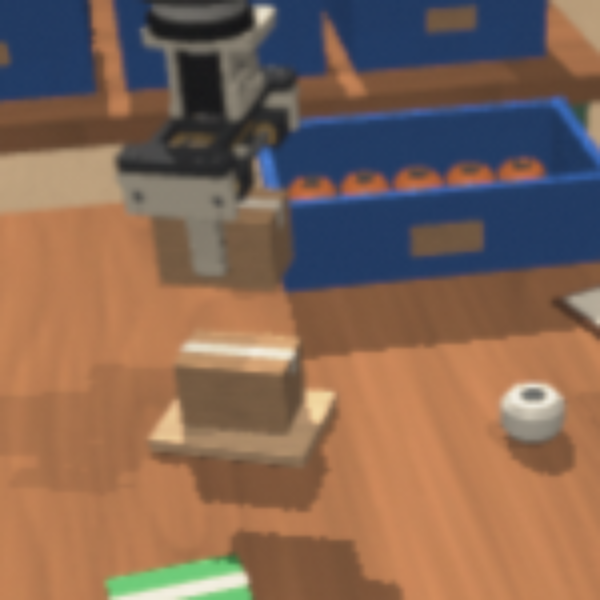

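```bash
python3 - <<'E'
from h import *
s=snapshot("side");im=s["frame"][50:200,150:300].copy()
im=cv2.resize(im,(600,600))
def dr(q,z,c):
    X=(proj(s,box(q,z,.056))-[150,50]+.5)*4
    h=X.round().astype(int)
    for i in range(8):
        for j in range(i):
            if bin(i^j).count("1")==1: cv2.line(im,tuple(map(int,h[i])),tuple(map(int,h[j])),c,1)
o=telemetry.get_obs()["tool_pos"]
dr([.438,.3167,np.radians(-22)],.012,(0,255,255))
dr([o[0],o[1],np.radians(-22)],o[2]-.193,(255,255,0))
cv2.imwrite("pics/s4.png",im[:,:,::-1])
E
```

```text
(no output)
```

View pics/s4.png

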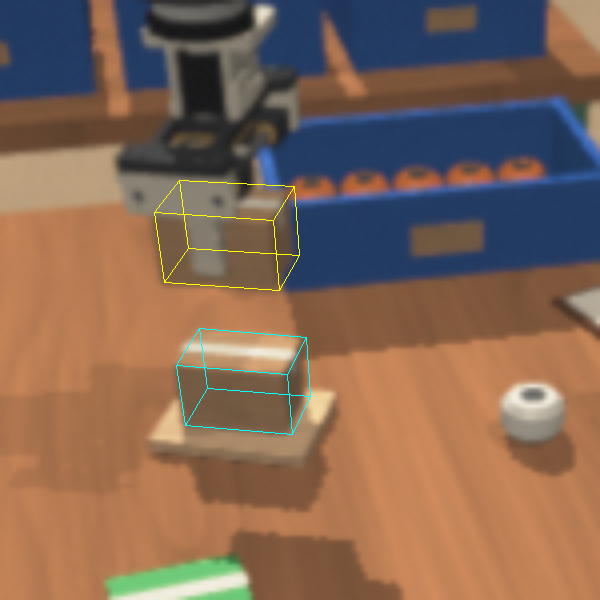

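```bash

python3 -m creep '[[[0,0,0.03,0,0.3],[0,0,0.06,0,0.3],[0,0,0.08,0,0.3],[0,0,0.07,0,0.3],[0,0,0.05,0,0.3],[0,0,0.03,0,0.3],[0,0,0.01,0,0.3],[0,0,0,0,0.3]]]'
python3 -m creep '[[[0,0,0.005,0,0.3],[0,0,0.005,0,0.3],[0,0,0,0,0.3],[0,0,0,0,0.3],[0,0,0,0,0.3]]]'
python3 - <<'E'
from h import *
go(.438,.3167,.034+.068,-22)
E
```

```text
clock: 7.62
tool_pos: [0.4379, 0.3166, 0.2666]
orientation: [180.0, 0.0, -22.0]
force: [-0.7, 0.6, -3.1]
opening: 0.0596
gripper_force: 29.9
clock: 8.03
tool_pos: [0.4379, 0.3167, 0.2653]
orientation: [-180.0, -0.0, -22.0]
force: [-0.7, 0.1, -2.7]
opening: 0.0599
gripper_force: 29.9
clock 8.03 x 0.0006 y -0.0005 z 0.0213 spin 0.0002 rpy [-1.7996e+02 -1.0000e-02 -2.1980e+01] pos [0.4379 0.3167 0.2653] open 0.0599 F [-0.7  0.1 -2.7]
```

```bash

python3 -m creep '[[[0,0,0.005,0,0.3],[0,0,0.005,0,0.3],[0,0,0,0,0.3],[0,0,0,0,0.3]]]'
python3 -m creep '[[[0,0,0.005,0,0.3],[0,0,0,0,0.3],[0,0,0,0,0.3]]]'
python3 -m creep '[[[0,0,0.003,0,0.3],[0,0,0,0,0.3],[0,0,0,0,0.3]]]'
```

```text
clock: 8.37
tool_pos: [0.4378, 0.3166, 0.2628]
orientation: [180.0, 0.0, -22.0]
force: [-0.3, -0.5, -3.6]
opening: 0.06
gripper_force: 29.9
clock: 8.62
tool_pos: [0.4379, 0.3167, 0.262]
orientation: [-180.0, -0.0, -22.0]
force: [-0.3, -0.2, -2.8]
opening: 0.0596
gripper_force: 29.9
clock: 8.87
tool_pos: [0.4378, 0.3167, 0.2619]
orientation: [-180.0, -0.0, -22.0]
force: [-3.1, -1.2, 5.8]
opening: 0.0598
gripper_force: 29.9
```

Contact felt; releasing, then rising straight up.

```bash

python3 -m creep '[[[0,0,0,0,1],[0,0,0,0,1],[0,0,0,0,1],[0,0,0,0,1],[0,0,0,0,1],[0,0,0,0,1]]]'
python3 -m creep '[[[0,0,-0.05,0,1],[0,0,-0.1,0,1],[0,0,-0.15,0,1],[0,0,-0.15,0,1],[0,0,-0.15,0,1],[0,0,-0.1,0,1],[0,0,-0.05,0,1],[0,0,0,0,1]]]'
python3 - <<'E'
from h import *
go(.4848,-.1050,.026,-30)
E
```

```text
clock: 9.37
tool_pos: [0.4379, 0.3166, 0.2612]
orientation: [180.0, -0.0, -22.0]
force: [-0.5, 0.3, -0.6]
opening: 0.087
gripper_force: 0.0
clock: 10.03
tool_pos: [0.4381, 0.3168, 0.4145]
orientation: [-179.7, -0.1, -22.0]
force: [1.1, 0.3, -0.2]
opening: 0.0876
gripper_force: 0.0
clock 10.03 x 1.0055 y 1.8684 z 1.1473 spin 0.0892 rpy [-1.7973e+02 -9.0000e-02 -2.1970e+01] pos [0.4381 0.3168 0.4145] open 0.0876 F [ 1.1  0.3 -0.2]
```

```bash

python3 -m creep '[[[0.04,0.08,0,0,1],[0.08,0.15,0,0,1],[0.09,0.167,0,0,1],[0.09,0.167,0,0,1],[0.09,0.167,0,0,1],[0.09,0.167,0,0,1],[0.09,0.167,0,0,1],[0.09,0.167,0,0,1]]]'
python3 -m creep '[[[0.09,0.167,0,0,1],[0.09,0.167,0,0,1],[0.09,0.167,0,0,1],[0.0755,0.1354,0,0,1],[0,0,0,0.03,1],[0,0,0,0.04,1],[0,0,0,0.019,1],[0,0,0,0,1]]]'
python3 - <<'E'
from h import *
go(.4848,-.1050,.026,-30)
t=snapshot("top");s=snapshot("side")
for n,us,z0,h,g in[("bottom_carton",(210,146),.012,.056,(.438,.3167)),("thick_carton",(210,125),.068,.056,(.438,.3167)),("flat_carton",(249,240),0,.036,(.4844,-.1048))]:
    for k,p in(("t",t),("s",s)):
        c=proj(p,[*g,z0+h*.7])[0]
        for cl in("thick_carton","bottom_carton","flat_carton"):
            m=mask(p,cl,c,18)
            if m is not None:
                q,f=fit([(p,m)],[*g,np.radians(-22 if z0 else -30)],z0,h);print(n,k,cl,q[:2].round(4),np.degrees(q[2]).round(1),round(f,3),m.sum())
a=t["frame"][170:310,60:200];b=s["frame"][90:180,165:255]
cv2.imwrite("pics/c5.png",np.hstack([cv2.resize(a,(400,400)),cv2.resize(b,(400,400))])[:,:,::-1])
E
```

```text
clock: 10.7
tool_pos: [0.467, 0.0364, 0.41]
orientation: [179.9, 0.1, -22.0]
force: [0.0, -0.5, -0.0]
opening: 0.0878
gripper_force: 0.0
clock: 11.37
tool_pos: [0.4836, -0.1059, 0.4097]
orientation: [179.9, 0.1, -30.1]
force: [-0.4, 0.8, 0.1]
opening: 0.0876
gripper_force: 0.0
clock 11.37 x 0.0026 y -0.0070 z 1.1234 spin -0.0016 rpy [ 1.7991e+02  1.4000e-01 -3.0140e+01] pos [ 0.4836 -0.1059  0.4097] open 0.0876 F [-0.4  0.8  0.1]
bottom_carton s thick_carton [0.4267 0.4372] -56.1 0.39 538.0
bottom_carton s bottom_carton [0.4038 0.3237] -0.9 0.821 126.0
thick_carton s thick_carton [0.431  0.3196] -18.2 0.352 538.0
flat_carton t flat_carton [ 0.4708 -0.1029] -42.7 0.487 523.0
flat_carton s flat_carton [ 0.4819 -0.1027] -29.8 0.039 1143.0
```

View pics/c5.png

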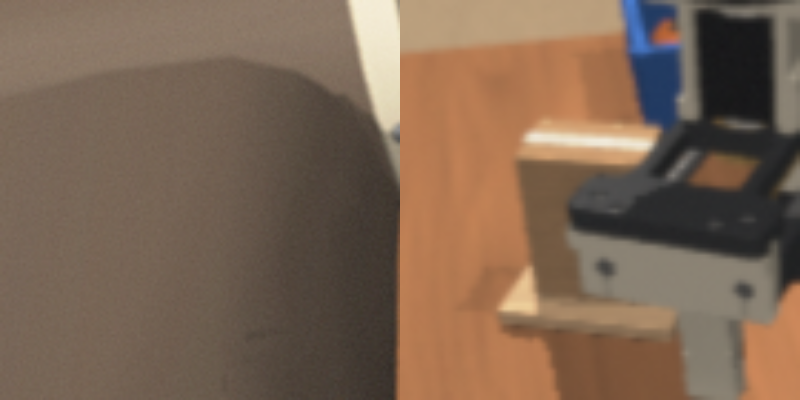

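The side view shows the column's left edge continuous, with the gripper hiding the rest. Grasping the flat carton now; the column gets rechecked once it is in view.

```bash

python3 -m creep '[[[0.0026,-0.007,0.1,0,1],[0,0,0.18,0,1],[0,0,0.18,0,1],[0,0,0.18,0,1],[0,0,0.18,0,1],[0,0,0.15,0,1],[0,0,0.1,0,1],[0,0,0.04,0,1]]]'
python3 -m creep '[[[0,0,0.0134,0,1],[0,0,0,0,0.3],[0,0,0,0,0.3],[0,0,0,0,0.3],[0,0,0,0,0.3],[0,0,0,0,0.3],[0,0,0,0,0.3],[0,0,0,0,0.3]]]'
python3 - <<'E'
from h import *
go(.4848,-.1050,.026,-30)
t=snapshot("top");s=snapshot("side")
for n,z0,g in[("bottom_carton",.012,(.438,.3167)),("thick_carton",.068,(.438,.3167))]:
    for k,p in(("t",t),("s",s)):
        c=proj(p,[*g,z0+.056*.7])[0]
        m=mask(p,n,c,22)
        if m is not None:
            q,f=fit([(p,m)],[*g,np.radians(-22)],z0,.056);print(n,k,q[:2].round(4),np.degrees(q[2]).round(1),round(f,3),m.sum())
a=t["frame"][170:310,60:200];b=s["frame"][90:180,165:255]
cv2.imwrite("pics/c6.png",np.hstack([cv2.resize(a,(400,400)),cv2.resize(b,(400,400))])[:,:,::-1])
E
```

```text
clock: 13.03
tool_pos: [0.4844, -0.1044, 0.1864]
orientation: [179.8, 0.2, -30.0]
force: [-1.3, 0.8, 0.5]
opening: 0.0878
gripper_force: 0.0
clock: 13.7
tool_pos: [0.4859, -0.1042, 0.1876]
orientation: [-179.9, -0.1, -30.0]
force: [-2.6, 1.1, 7.5]
opening: 0.0598
gripper_force: 30.0
clock 13.70 x -0.0028 y 0.0060 z 0.0132 spin 0.0002 rpy [-1.7995e+02 -8.0000e-02 -2.9990e+01] pos [ 0.4859 -0.1042  0.1876] open 0.0598 F [-2.6  1.1  7.5]
bottom_carton t [0.4257 0.2701] -3.5 0.879 173.0
bottom_carton s [0.4337 0.3124] -17.2 0.425 433.0
thick_carton t [0.4387 0.3172] -20.6 0.052 1708.0
thick_carton s [0.4294 0.3186] -4.8 0.188 623.0
```

View pics/c6.png

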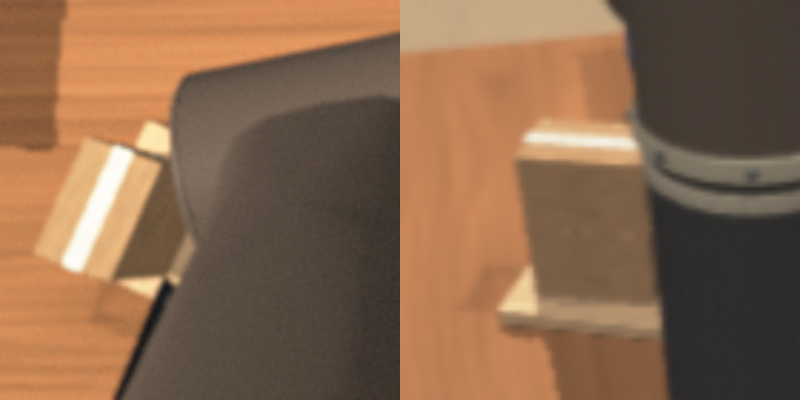

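Both views show the thick carton flush on the bottom one (top-view fit within 1 mm). Lifting the flat carton.

```bash

python3 -m creep '[[[0,0,-0.03,0,0.3],[0,0,-0.1,0,0.3],[0,0,-0.18,0,0.3],[0,0,-0.2,0,0.3],[0,0,-0.2,0,0.3],[0,0,-0.18,0,0.3],[0,0,-0.1,0,0.3],[0,0,-0.03,0,0.3]]]'
python3 - <<'E'
from h import *
go(.439,.3163,.152,-22)
E
```

```text
clock: 14.67
tool_pos: [0.4859, -0.1043, 0.3951]
orientation: [-179.8, -0.3, -30.0]
force: [0.6, -0.8, -2.7]
opening: 0.0597
gripper_force: 30.0
clock 14.67 x -1.2537 y -1.7047 z 0.4206 spin -0.0886 rpy [-179.77   -0.32  -29.98] pos [ 0.4859 -0.1043  0.3951] open 0.0597 F [ 0.6 -0.8 -2.7]
```

```bash

python3 -m creep '[[[-0.05,-0.068,0,0,0.3],[-0.1,-0.136,0,0,0.3],[-0.1,-0.136,0,0,0.3],[-0.1,-0.136,0,0,0.3],[-0.1,-0.136,0,0,0.3],[-0.1,-0.136,0,0,0.3],[-0.1,-0.136,0,0,0.3],[-0.1,-0.136,0,0,0.3]]]'
python3 -m creep '[[[-0.1,-0.136,0,0,0.3],[-0.1,-0.136,0,0,0.3],[-0.1,-0.136,0,0,0.3],[-0.1,-0.136,0,0,0.3],[-0.07,-0.095,0,0,0.3],[-0.0337,-0.0457,0,0,0.3],[0,0,0,0,0.3],[0,0,0,0,0.3]]]'
python3 -m creep '[[[0,0,0,-0.03,0.3],[0,0,0,-0.04,0.3],[0,0,0,-0.0186,0.3],[0,0,0,0,0.3],[0,0,0,0,0.3],[0,0,0,0,0.3]]]'
python3 - <<'E'
from h import *
go(.439,.3163,.152,-22)
s=snapshot("side");im=cv2.resize(s["frame"][50:200,150:300],(600,600))
def dr(q,z,h,c):
    X=((proj(s,box(q,z,h))-[150,50]+.5)*4).round().astype(int)
    for i in range(8):
        for j in range(i):
            if bin(i^j).count("1")==1: cv2.line(im,tuple(map(int,X[i])),tuple(map(int,X[j])),c,1)
o=telemetry.get_obs()["tool_pos"];a=np.radians(-22)
dr([.438,.3167,a],.012,.112,(0,255,255))
dr([o[0]-.001,o[1]+.0004,a],o[2]-.187,.036,(255,255,0))
cv2.imwrite("pics/s7.png",im[:,:,::-1])
E
```

```text
clock: 15.33
tool_pos: [0.4565, 0.1487, 0.3895]
orientation: [179.9, 0.1, -30.0]
force: [0.2, -0.1, -3.7]
opening: 0.0601
gripper_force: 30.0
clock: 16.0
tool_pos: [0.4384, 0.3163, 0.3893]
orientation: [179.8, 0.0, -30.0]
force: [-1.1, -0.6, -3.9]
opening: 0.0596
gripper_force: 30.0
clock: 16.5
tool_pos: [0.4389, 0.3155, 0.3905]
orientation: [180.0, 0.0, -22.1]
force: [0.2, -0.7, -2.8]
opening: 0.0599
gripper_force: 30.0
clock 16.50 x -0.0009 y -0.0038 z 0.3976 spin -0.0015 rpy [ 1.7998e+02  1.0000e-02 -2.2140e+01] pos [0.4389 0.3155 0.3905] open 0.0599 F [ 0.2 -0.7 -2.8]
```

View pics/s7.png

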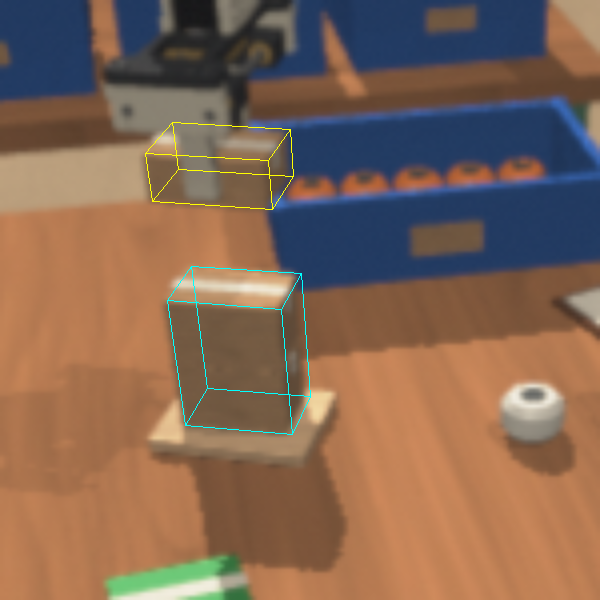

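The column is square and the flat carton lines up with it to about 1 px. Lowering it.

```bash

python3 -m creep '[[[0,-0.003,0.03,0,0.3],[0,0,0.07,0,0.3],[0,0,0.09,0,0.3],[0,0,0.08,0,0.3],[0,0,0.06,0,0.3],[0,0,0.03,0,0.3],[0,0,0.01,0,0.3],[0,0,0,0,0.3]]]'
python3 -m creep '[[[0,0,0.005,0,0.3],[0,0,0,0,0.3],[0,0,0,0,0.3],[0,0,0,0,0.3]]]'
python3 - <<'E'
from h import *
go(.439,.3163,.152,-22)
E
```

```text
clock: 17.22
tool_pos: [0.4391, 0.317, 0.3163]
orientation: [180.0, 0.0, -22.0]
force: [0.2, 0.3, -1.9]
opening: 0.0597
gripper_force: 30.0
clock: 17.55
tool_pos: [0.4391, 0.317, 0.3162]
orientation: [-179.9, -0.0, -22.0]
force: [0.3, 0.1, -2.7]
opening: 0.0601
gripper_force: 30.0
clock 17.55 x 0.0007 y 0.0037 z 0.0260 spin -0.0002 rpy [-1.7994e+02 -2.0000e-02 -2.2020e+01] pos [0.4391 0.317  0.3162] open 0.0601 F [ 0.3  0.1 -2.7]
```

```bash

python3 -m creep '[[[0,0.002,0.005,0,0.3],[0,0,0.005,0,0.3],[0,0,0,0,0.3],[0,0,0,0,0.3]]]'
python3 -m creep '[[[0,0,0.005,0,0.3],[0,0,0,0,0.3],[0,0,0,0,0.3]]]'
python3 -m creep '[[[0,0,0.003,0,0.3],[0,0,0,0,0.3],[0,0,0,0,0.3]]]'
```

```text
clock: 17.88
tool_pos: [0.4389, 0.3165, 0.3136]
orientation: [180.0, 0.0, -22.0]
force: [0.1, 0.5, -1.6]
opening: 0.0596
gripper_force: 30.0
clock: 18.13
tool_pos: [0.4389, 0.3166, 0.3125]
orientation: [180.0, 0.0, -22.0]
force: [-0.3, -0.8, -2.3]
opening: 0.0604
gripper_force: 30.0
clock: 18.38
tool_pos: [0.4389, 0.3166, 0.312]
orientation: [180.0, 0.0, -22.0]
force: [-0.4, 0.1, -2.0]
opening: 0.0601
gripper_force: 30.0
```

```bash

python3 -m creep '[[[0,0,0.003,0,0.3],[0,0,0,0,0.3],[0,0,0,0,0.3]]]'
python3 -m creep '[[[0,0,0.003,0,0.3],[0,0,0,0,0.3],[0,0,0,0,0.3]]]'
```

```text
clock: 18.63
tool_pos: [0.439, 0.3166, 0.3117]
orientation: [-180.0, -0.0, -22.0]
force: [-0.0, -0.5, 0.2]
opening: 0.0596
gripper_force: 30.0
clock: 18.88
tool_pos: [0.4389, 0.3166, 0.3117]
orientation: [-180.0, -0.0, -22.0]
force: [-3.4, -1.7, 5.6]
opening: 0.0593
gripper_force: 30.0
```

```bash

python3 -m creep '[[[0,0,0,0,1],[0,0,0,0,1],[0,0,0,0,1],[0,0,0,0,1],[0,0,0,0,1],[0,0,0,0,1]]]'
python3 -m creep '[[[0,0,-0.05,0,1],[0,0,-0.1,0,1],[0,0,-0.15,0,1],[0,0,-0.15,0,1],[0,0,-0.1,0,1],[0,0,-0.05,0,1],[0,0,0,0,1],[0,0,0,0,1]]]'
python3 - <<'E'
from h import *
go(.5315,-.305,.159,-22)
s=snapshot("side")
for n,z0,h in(("flat_carton",.124,.036),("thick_carton",.068,.056),("bottom_carton",.012,.056)):
    m=mask(s,n,proj(s,[.438,.3167,z0+h*.6])[0],15)
    if m is not None:
        q,f=fit([(s,m)],[.437,.317,np.radians(-22)],z0,h);print(n,q[:2].round(4),np.degrees(q[2]).round(1),round(f,3),m.sum())
E
```

```text
clock: 19.38
tool_pos: [0.4389, 0.3166, 0.3107]
orientation: [180.0, 0.0, -22.0]
force: [-0.1, -0.6, -0.3]
opening: 0.0865
gripper_force: 0.0
clock: 20.05
tool_pos: [0.4387, 0.3164, 0.4308]
orientation: [-180.0, 0.0, -22.0]
force: [0.1, 0.3, -0.1]
opening: 0.0872
gripper_force: 0.0
clock 20.05 x 1.5955 y 2.7061 z 0.5642 spin -0.0003 rpy [-1.7996e+02  2.0000e-02 -2.2030e+01] pos [0.4387 0.3164 0.4308] open 0.0872 F [ 0.1  0.3 -0.1]
flat_carton [0.4353 0.3136] -18.6 0.051 625.0
bottom_carton [0.4351 0.3153] -17.2 0.43 428.0
```

```bash

python3 -m creep '[[[0.05,0.085,0,0,0],[0.095,0.161,0,0,0],[0.095,0.161,0,0,0],[0.095,0.161,0,0,0],[0.095,0.161,0,0,0],[0.095,0.161,0,0,0],[0.095,0.161,0,0,0],[0.095,0.161,0,0,0]]]'
python3 - <<'E'
from h import *
for n in("top","side"):
    p=snapshot(n)
    for f in(nets.landmark_of(p,"plunger_top"),nets.masks_of(p,"plunger_top")):
        for d in f[:2]: print(n,d["uv"],round(d["confidence"],2),onplane(p,d["uv"],.098)[:2].round(4),d["region"].sum() if "region" in d else "")
    g=p["frame"].max(2)<45
    c=proj(p,[.53,-.305,.09])[0].astype(int);w=np.zeros_like(g);w[c[1]-16:c[1]+16,c[0]-16:c[0]+16]=1
    k,lab,st,ce=cv2.connectedComponentsWithStats((g&w).astype(np.uint8));i=1+st[1:,4].argmax() if k>1 else 0
    print(n,"dark",st[i],ce[i],onplane(p,ce[i],.091)[:2].round(4))
E
```

```text
clock: 20.92
tool_pos: [0.4803, 0.0365, 0.4302]
orientation: [180.0, 0.0, -22.0]
force: [1.1, 0.7, 0.9]
opening: 0.0397
gripper_force: 0.0
top [384.6, 194.5] 0.74 [ 0.5327 -0.3043] 
top [385.2, 195.5] 0.83 [ 0.5305 -0.3054] 242
top dark [377 189  17  16 195] [384.71794872 196.87179487] [ 0.5286 -0.3068]
side [292.9, 283.7] 0.72 [ 0.5265 -0.3083] 
side [295.8, 287.1] 0.68 [ 0.5294 -0.3164] 363
side [325.7, 207.4] 0.48 [ 0.6589 -0.123 ] 1210
side dark [282 277  21  19 288] [291.65972222 286.10763889] [ 0.5246 -0.3079]
```

```bash

python3 -m creep '[[[0.095,0.161,0,0,0],[0.095,0.161,0,0,0],[0.095,0.161,0,0,0],[0.095,0.161,0,0,0],[0.095,0.161,0,0,0],[0.095,0.161,0,0,0],[0.095,0.161,0,0,0],[0.095,0.161,0,0,0]]]'
python3 -m creep '[[[0.08,0.137,0,0,0],[0.04,0.069,0,0,0],[0,0,0,0,0],[0,0,0,0,0]]]'
python3 - <<'E'
from h import *
go(.5315,-.305,.121,-22)
t=snapshot("top");s=snapshot("side")
for n,z0,h in(("flat_carton",.124,.036),("thick_carton",.068,.056),("bottom_carton",.012,.056)):
  for k,p in(("t",t),("s",s)):
    m=mask(p,n,proj(p,[.438,.3167,z0+h*.6])[0],15)
    if m is not None:
        q,f=fit([(p,m)],[.437,.317,np.radians(-22)],z0,h);print(n,k,q[:2].round(4),np.degrees(q[2]).round(1),round(f,3),m.sum())
a=t["frame"][170:310,60:200];b=s["frame"][80:170,165:255]
cv2.imwrite("pics/c8.png",np.hstack([cv2.resize(a,(400,400)),cv2.resize(b,(400,400))])[:,:,::-1])
E
```

```text
clock: 21.88
tool_pos: [0.5258, -0.2579, 0.4305]
orientation: [-180.0, 0.0, -21.9]
force: [1.7, 1.1, -0.4]
opening: 0.0003
gripper_force: 0.0
clock: 22.22
tool_pos: [0.5325, -0.3044, 0.4297]
orientation: [180.0, 0.1, -22.0]
force: [1.1, 0.5, -0.4]
opening: 0.0001
gripper_force: 0.0
clock 22.22 x -0.0033 y 0.0047 z 0.7486 spin -0.0002 rpy [ 1.7999e+02  1.0000e-01 -2.2020e+01] pos [ 0.5325 -0.3044  0.4297] open 0.0001 F [ 1.1  0.5 -0.4]
flat_carton t [0.4391 0.3158] -22.2 0.04 1767.0
flat_carton s [0.4351 0.317 ] -18.7 0.083 586.0
thick_carton t [0.4253 0.2763] 1.3 0.769 390.0
thick_carton s [0.4357 0.3129] -18.2 0.346 526.0
bottom_carton t [0.4366 0.3012] -23.3 0.727 407.0
bottom_carton s [0.4365 0.3094] -15.6 0.369 479.0
```

View pics/c8.png

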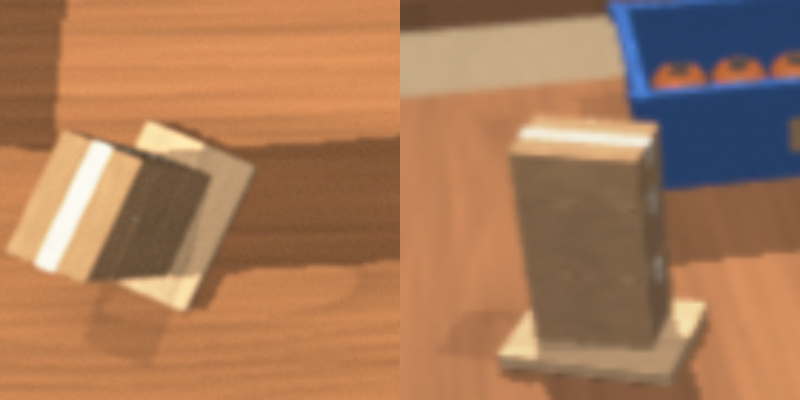

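Column flush and upright in both views. Moving down to just above the plunger at about (0.529, -0.306).

```bash

python3 -m creep '[[[-0.013,0.014,0.06,0,0],[0,0,0.12,0,0],[0,0,0.15,0,0],[0,0,0.15,0,0],[0,0,0.12,0,0],[0,0,0.08,0,0],[0,0,0.04,0,0],[0,0,0,0,0]]]'
python3 -m creep '[[[0,0,0.02,0,0],[0,0,0.02,0,0],[0,0,0.02,0,0],[0,0,0.02,0,0],[0,0,0.02,0,0],[0,0,0,0,0],[0,0,0,0,0]]]'
```

```text
clock: 23.28
tool_pos: [0.5278, -0.306, 0.2851]
orientation: [180.0, 0.2, -22.0]
force: [0.7, 0.8, 0.2]
opening: 0.0006
gripper_force: 0.0
clock: 23.87
tool_pos: [0.5288, -0.3065, 0.2679]
orientation: [180.0, -0.1, -22.0]
force: [-0.7, 1.6, 6.2]
opening: 0.0001
gripper_force: 3.4
```

```bash

python3 -m creep '[[[0,0,0.015,0,0],[0,0,0.015,0,0],[0,0,0.012,0,0],[0,0,0.005,0,0],[0,0,0.003,0,0],[0,0,0,0,0],[0,0,0,0,0],[0,0,0,0,0]]]'
```

```text
clock: 24.53
tool_pos: [0.5288, -0.3065, 0.2586]
orientation: [180.0, -0.1, -22.0]
force: [-1.9, 2.8, 10.5]
opening: 0.0003
gripper_force: 5.3
```

```bash

python3 -m creep '[[[0,0,0.004,0,0],[0,0,0.003,0,0],[0,0,0,0,0],[0,0,0,0,0],[0,0,0,0,0],[0,0,0,0,0],[0,0,0,0,0],[0,0,0,0,0]]]'
```

```text
clock: 25.2
tool_pos: [0.5288, -0.3065, 0.258]
orientation: [180.0, -0.2, -22.0]
force: [-3.6, 4.5, 16.6]
opening: 0.0004
gripper_force: 8.2
```

```bash

python3 -m creep '[[[0,0,0.002,0,0],[0,0,0,0,0],[0,0,0,0,0],[0,0,0,0,0],[0,0,0,0,0],[0,0,0,0,0],[0,0,0,0,0]]]'
python3 -m creep '[[[0,0,-0.02,0,0],[0,0,-0.05,0,0],[0,0,-0.08,0,0],[0,0,-0.12,0,0],[0,0,-0.12,0,0],[0,0,-0.12,0,0],[0,0,-0.1,0,0],[0,0,-0.05,0,0]]]'
python3 -m creep '[[[0,0,0,0,0],[0,0,0,0,0],[0,0,0,0,0],[0,0,0,0,0],[0,0,0,0,0],[0,0,0,0,0]]]'
python3 - <<'E'
from h import *
t=snapshot("top")
m=mask(t,"flat_carton",proj(t,[.438,.3167,.15])[0],15)
print(fit([(t,m)],[.437,.317,np.radians(-22)],.124,.036))
for q in("wheel_a","tape_dispenser"):print(q,[d["uv"] for d in nets.find_in(t,q)][:4])
cv2.imwrite("pics/t9.png",t["frame"][:,:,::-1])
E
```

```text
clock: 25.78
tool_pos: [0.5288, -0.3065, 0.2579]
orientation: [180.0, -0.2, -22.0]
force: [-4.2, 4.6, 19.6]
opening: -0.0
gripper_force: 9.6
clock: 26.45
tool_pos: [0.5286, -0.3066, 0.3901]
orientation: [-180.0, -0.2, -22.0]
force: [0.7, -0.4, 0.0]
opening: 0.0002
gripper_force: 0.0
clock: 26.95
tool_pos: [0.5282, -0.3064, 0.386]
orientation: [180.0, 0.1, -22.0]
force: [-0.4, -1.0, 0.5]
opening: 0.0009
gripper_force: 0.0
(array([ 0.43876247,  0.31712195, -0.41700706]), np.float64(0.05714386701583862))
wheel_a []
tape_dispenser [[258.9, 141.3]]
```

View pics/t9.png

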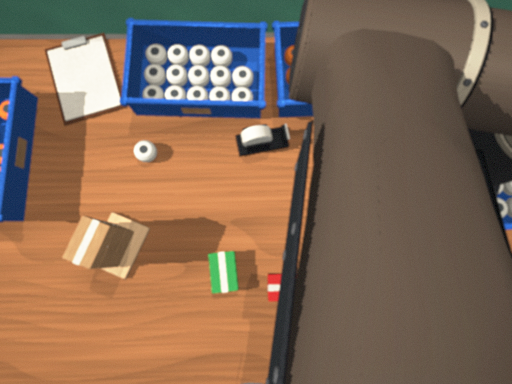

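The column stands at (95,242), and the left wheel (145,152) and dispenser (263,138) have not moved. The arm hides the right wheel in this picture. The press force reached 19.6 N at the stop and the arm is now clear, so I'm handing in.

```bash
python3 -c "
from plant import workorder
print(workorder.close_job())"
```

```text
the job is handed in; nothing more can be done
None
```

I stacked the thick and flat cartons flush on the bottom one, pressed the tally plunger to its stop, held it for over a second, released it, and handed the job in at about 27 s; no verdict came back, and I didn't re-check the plunger's return or the right wheel because the arm hid both.

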